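Clamp the matching chassis side in the drilling jig

TASK

Take from the tray the raw wooden chassis side whose outline matches the red sample lying on the green mat, and lay it flat in the drilling jig, same face up, under the clamp pad, with its square end touching the end pin and its plain long edge touching both side pins. Then turn the black knob clockwise until it stops, so that the pad holds the part tight against the board. Leave the other blanks, the samples and the things lying about where they are.

Things in the scene. Friction and masses are not known exactly. Their poses are not given: they have to be found in the camera images.
- jig: Drilling jig fixed to the bench: plywood board 250 (x) x 180 (y) x 18 mm with three locating pins and a green screw hold-down; origin at the centre of its underside on the bench, z up. A blank in its place lies centred on this origin, long axis along jig x, square end towards +x. Bare board up to y = +90 mm leaves room to set a blank down beside its place and slide it in under the pad, towards -y
- jig_seat (a point): point on the board's top face (18 mm above the bench) where the middle of the blank's square end belongs: jig x = +95 mm, y = 0
- end_pin (a point): foot of the steel end pin (10 mm thick, 14 mm high), on the board's top face at jig x = +100 mm, y = 0; the blank's square end touches it
- side_pin_a (a point): foot of one of the two steel side pins (10 mm thick, 14 mm high), on the board at jig x = +35 mm, y = -25 mm; the blank's plain long edge touches it
- side_pin_b (a point): foot of the other side pin, the same, at jig x = -60 mm, y = -25 mm
- clamp_column (a point): top of the hold-down's green column (26 x 26 mm, foot flange 52 x 36 mm), 80 mm above the bench, at jig x = +65 mm, y = -64 mm. From it an arm 26 mm wide (62 to 80 mm above the bench) reaches towards +y, ending in the round boss that carries the screw (36 mm across, 60 to 82 mm above the bench) over jig x = +65 mm, y = 0
- clamp_screw: the hold-down's vertical screw with a round rubber-faced pad (28 mm across, does not turn) at its foot, over jig x = +65 mm, y = 0; origin at the centre of the pad's lower face. It goes down 10 mm per turn as the knob is turned clockwise. A blank's top on the board is 40 mm above the bench; the pad starts 3 to 5 mm above that
- knob_grip (a point): centre of the round black fluted knob on top of the screw: 54 mm across, 26 mm high, this point half way up on its vertical axis, about 112 mm above the bench. It can be gripped from above across any diameter; 13 mm or more is free under it. It sinks up to 6 mm as it is screwed down, turns with about 0.12 N m of friction and stays where it is left
- clamp_knob (a joint): angle of the knob in rad, growing clockwise seen from above (screws the pad down). It starts at 1.0 to 2.0. With a blank in place the pad touches it at about 4.0 and the knob comes up hard and stops, fully tight, some 0.1 to 0.2 rad later; let go, it stays tight. With nothing under the pad it would run on to 5.5
- mat: green cutting mat, 250 x 110 x 3 mm, beside the tray; the sample of today's part lies on it. Origin at the centre of its underside
- tray: shallow wooden tray, 240 (x) x 310 (y) x 14 mm, floor 5 mm thick, walls 6 mm; holds the three raw blanks side by side, about 90 mm apart. Origin at the centre of its underside
- blank_round: raw pine chassis side lying flat in the tray, 190 x 40 x 22 mm, about 85 g; origin at the centre of the 190 x 40 outline on its underside, z up, x along its length towards its square end (at x = +95 mm); its plain long edge is at y = -20; the end opposite the square one is a half-round nose of radius 20 mm; full 40 mm wide from x = -45 to +95
- round_end (a point): middle of the square end of blank_round, on its underside (x = +95 mm of the blank)
- blank_step: raw pine chassis side lying flat in the tray, 190 x 40 x 22 mm, about 85 g; origin at the centre of the 190 x 40 outline on its underside, z up, x along its length towards its square end (at x = +95 mm); its plain long edge is at y = -20; at the end opposite the square one the width steps down to 18 mm over the last 50 mm, cut away on the body's +y side; full 40 mm wide from x = -45 to +95
- step_end (a point): middle of the square end of blank_step, on its underside (x = +95 mm of the blank)
- blank_fork: raw pine chassis side lying flat in the tray, 190 x 40 x 22 mm, about 85 g; origin at the centre of the 190 x 40 outline on its underside, z up, x along its length towards its square end (at x = +95 mm); its plain long edge is at y = -20; the end opposite the square one has an open slot 14 mm wide and 50 mm long along the middle, leaving two prongs 13 mm wide; full 40 mm wide from x = -45 to +95
- fork_end (a point): middle of the square end of blank_fork, on its underside (x = +95 mm of the blank)
- sample_round: red-painted finished sample with the same outline, size and axes as blank_round; it lies either on the green mat (then it is the sample to match) or in the cardboard lid at the far right of the bench, seen from the robot
- sample_step: red-painted finished sample with the same outline, size and axes as blank_step; it lies either on the green mat (then it is the sample to match) or in the cardboard lid at the far right of the bench, seen from the robot
- sample_fork: red-painted finished sample with the same outline, size and axes as blank_fork; it lies either on the green mat (then it is the sample to match) or in the cardboard lid at the far right of the bench, seen from the robot
- wheel: blue spoked plastic wheel, 113 mm across, lying flat on the bench; origin at the centre of its underside; bystander
- handscrew: wooden handscrew clamp, about 150 x 230 x 30 mm over its handles; origin under its middle; bystander
Things that resemble listed ones, but are neither listed nor needed, are in the scene too. What is shaped like the blank_step but purple or white is not meant.

How it is judged:
By the outcome, as a careful person would: the job done as asked, in the order asked, and still so for the second after the job is handed in, with the robot touching nothing.
It also fails if it takes over 67 s, if anything falls off the work surface, if the arm or the gripper's body presses on something with over 40 N, if the wrist force passes 120 N, or if a joint passes its speed limit or range.

ROBOT

A 6-joint arm with a two-finger parallel gripper is mounted at the origin on the work surface. World frame = base frame: x ahead of the robot, y to its left, z up, the work surface at z = 0. Lengths are in m, angles in rad, forces in N, time in s.
With the tool pointing down it reaches from about 0.325 to 0.775 m from the base axis. Payload 5.5 kg.
Tool frame: the origin (TCP) lies at the very end of the fingers, on their centre line; the grasp point (between the pads) lies 19 mm behind it; z points along the fingers, y is the line along which they close (so a half turn about z gives the same grasp; the last joint's range is limited). The gripper opens to 88 mm and grips with 3 to 60 N. Pads are 20 mm wide; open, the fingers measure 115 mm over their backs; the gripper's body (75 mm by 178 mm) begins 61 mm behind the grasp point.
Start: joints at [1.278, 0.091, 1.231, -0, 1.82, -0.057], TCP at [0.14, 0.583, 0.223] pointing down, gripper open.
Joint ranges: [-2.87, 2.87], [-0.86, 2.18], [0.17, 2.46], [-1.51, 4.65], [0.06, 2.69], [-2.65, 2.65]. Speed limits (rad/s): [2.57, 2.57, 3.01, 3.14, 3.14, 3.14].

INTERFACE

Orientations are given as a rotation vector (axis times angle).
In Python, from bench import bot, snapshot, get_calibration, finder gives the robot as it stands.
- The arm moves only by the tool send_rows, never from a script. Its argument "moves" is one flat list of numbers, 7 for each row, row after row: the turn, a rotation vector about the world's x, y, z in rad, then the shift along the world's x, y, z in cm, then the opening, from 0 (shut) to 1 (fully open). A call has 1 to 10 rows; each row shifts and turns the commanded pose from where the row before left it; what a row does not reach is not made up. A row lasts 1/12 s, in which the tool goes at most 41.7 mm and 7.16 degrees, less where a joint would pass 70% of its speed; a pose out of reach is approached as far as the arm can. A call is refused whole if a number of a shift passes 4.17 or a number of a turn 0.125, either way. A call with a gripper value outside its range is refused whole. The fingers move at their own pace and stop on an object; "newtons" is the grip in N (left out, the last holds). Time passes only in rows, so rows that do not move let the fingers close. It gives the time, the measured TCP pose, the force, the opening and the grip force at its end, in the units of the state.
- bot.sense(): the state, without advancing time (a new reading comes with each control period).
- snapshot(name): name is "scene" or "top" or "wrist"; returns the picture (400x640x3 uint8, blue, green, red); there is no depth.
- get_calibration(name): a dict with "K" (3x3 intrinsics, pixels), "world_from_camera" (4x4, takes a point from camera to world coordinates). Camera axes: x right, y down, z forward; pixel columns grow to the right and rows downward; lengths in m; the calibration is good to about 2 mm. A picture is of the moment at which its call begins: read the wrist's pose just before it. get_calibration takes no time and is no camera call; for the wrist camera it gives the pose at the moment of the call.
- bot.hand_in(): hands the job in; it is judged then, once.
Trained networks look in the newest picture that a camera, given by its name, has taken for a name from the list of things; names that differ only in an ending like _2 or _b are one class to them, and where a whole thing is asked for, a point or a joint stands for the part that bears it (a point fixed in the world has none). Each returns a list of dicts, best first, with "score" (0 to 1); they miss things now and then, are a little off and sometimes report something else, mostly with a low value. They report only what shows in the picture. A call takes as long as a camera call. They do not tell look-alikes from the thing itself.
- finder.find_in(camera, target): "pixel" ([row, column] in pixels, amid what is visible of it).
- finder.trace(camera, target): "mask" (400x640 bool, what is visible of it) and "pixel" ([row, column] in pixels, amid what is visible of it).
The state is a dict: "t": time; "joint_pos": joint angles; "joint_velocities": joint speeds; "effort": joint torques, N m; "tcp_pos": TCP position; "orientation": TCP orientation; "ft_force": force on the tool from outside, world axes, zero at the start; "wrist_torque": the same for the moment, N m; "grip_width": finger opening in m; "grip_force": force on a finger pad.
Only numpy, scipy, OpenCV 4.12 (cv2) and the standard library are available. Lean on these libraries where they do the work, as an engineer would, in place of code of your own. Each camera call takes 0.05 s, during which the arm holds its last target. There are 200 camera calls.

## Working session

There is one attempt and no reset: what is moved stays moved. The work goes in short steps, Python scripts to look and compute and a tool call to move; the robot and the scene stay as the last step left them, time stands still between calls to the robot, and variables do not carry over. Pictures are saved under pics/ and viewed, at most 10 in all, crops included, and the job is handed in when it is done.

Besides the shell and the picture viewer there is one more tool, called by a JSON object that holds its "method" and its "body". send_rows: Moves the arm, as the interface text tells. Its arguments: {"type":"object","properties":{"moves":{"type":"array"},"newtons":{"type":"number"}},"required":["moves"]}

```bash
ls; mkdir -p pics; python3 - <<'E'
from bench import bot, snapshot, get_calibration, finder
import cv2
for n in("top","scene"):
    cv2.imwrite(f"pics/{n}0.png",snapshot(n)); c=get_calibration(n); print(n,c["K"].tolist(),c["world_from_camera"].round(4).tolist())
print(bot.sense())
E
```

```text
pics
top [[414.89882214226753, 0.0, 323.43386422467375], [0.0, 414.89882214226753, 198.33934081404894], [0.0, 0.0, 1.0]] [[0.0031, -0.9883, 0.1526, 0.3113], [-0.9999, -0.0056, -0.0161, 0.0039], [0.0168, -0.1526, -0.9882, 1.6228], [0.0, 0.0, 0.0, 1.0]]
scene [[383.7292718962769, 0.0, 320.8060846187239], [0.0, 383.7292718962769, 203.57945255352365], [0.0, 0.0, 1.0]] [[-0.6712, 0.62, -0.4063, 1.1634], [0.7413, 0.561, -0.3686, 0.5357], [-0.0006, -0.5485, -0.8361, 1.3404], [0.0, 0.0, 0.0, 1.0]]
{'t': 0.1, 'joint_pos': array([ 1.27826933e+00,  9.17705035e-02,  1.23179140e+00, -2.70246149e-05,
        1.81978973e+00, -5.67262606e-02]), 'joint_velocities': array([-0.00125986, -0.00239521, -0.00251207, -0.00026195,  0.00029773,
       -0.000913  ]), 'effort': array([ 1.91655206e-03, -4.47856557e+01, -4.07572210e+01,  6.98833843e-02,
        2.83642800e-02, -1.29964301e-04]), 'tcp_pos': array([0.14011998, 0.58312811, 0.22161313]), 'orientation': array([-3.69514717e-01, -3.11950282e+00,  2.72788940e-03]), 'ft_force': array([-0.51895043,  0.61754962,  0.09070843]), 'wrist_torque': array([-0.03206076, -0.00097776,  0.02883769]), 'grip_force': 0.0, 'grip_width': 0.08772128831832303}
```

View pics/top0.png

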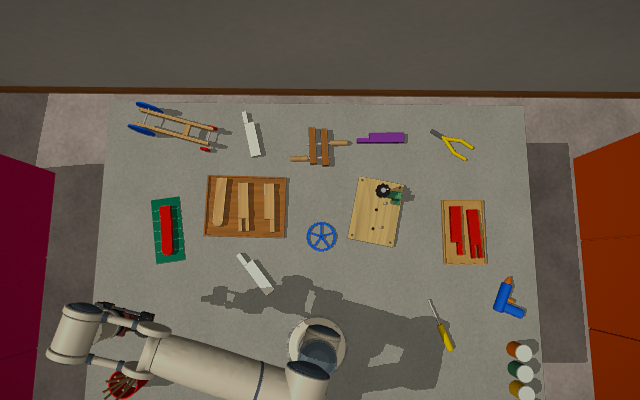

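View pics/scene0.png

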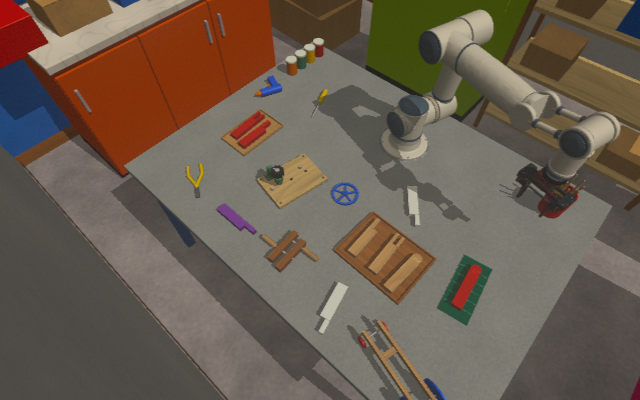

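```bash
cat > h.py <<'E'
from bench import bot, snapshot, get_calibration, finder
import numpy as np, cv2
def ray(cam,px,z,c=None):
    "pixels (N,2) as (col,row) -> world xy on plane z"
    c=c or get_calibration(cam); K=np.array(c["K"]);T=np.array(c["world_from_camera"])
    p=np.c_[np.atleast_2d(px).astype(float),np.ones(len(np.atleast_2d(px)))]@np.linalg.inv(K).T@T[:3,:3].T
    return T[:3,3]+p*((z-T[2,3])/p[:,2])[:,None]
def proj(cam,P,c=None):
    c=c or get_calibration(cam); K=np.array(c["K"]);T=np.linalg.inv(np.array(c["world_from_camera"]))
    q=(np.atleast_2d(P)@T[:3,:3].T+T[:3,3])@K.T
    return q[:,:2]/q[:,2:]
E
python3 - <<'E'
from h import *
im=snapshot("top")
f=lambda a,b,c,d,s:cv2.resize(im[a:b,c:d],None,fx=s,fy=s,interpolation=cv2.INTER_CUBIC)
a=f(165,275,145,295,5); b=f(165,275,340,490,5)
cv2.imwrite("pics/c1.png",cv2.resize(np.vstack([f(165,265,145,345,4),f(165,265,300,500,4)]),None,fx=.75,fy=.75))
for n,z in [("sample_round",.025),("sample_step",.025),("sample_fork",.025),("blank_round",.027),("blank_step",.027),("blank_fork",.027),("jig",.018),("clamp_screw",.1),("knob_grip",.125),("mat",.003),("tray",.014)]:
    for r in finder.trace("top",n)[:3]:
        ys,xs=np.nonzero(r["mask"]); 
        (c,s,an)=cv2.minAreaRect(ray("top",np.c_[xs,ys],z)[:,:2].astype(np.float32))
        print(n,round(r["score"],2),np.round(r["pixel"],0),np.round(c,3),np.round(s,3),round(an,1))
E
```

```text
sample_round 0.93 [228. 167.] [0.433 0.578] [0.187 0.046] 6.3
sample_round 0.66 [189. 384.] [ 0.591 -0.254] [0.051 0.052] 89.1
sample_step 0.9 [230. 456.] [ 0.438 -0.532] [0.178 0.05 ] 0.9
sample_fork 0.57 [234. 470.] [ 0.423 -0.605] [0.186 0.047] 2.9
sample_fork 0.37 [204. 270.] [0.52  0.189] [0.188 0.039] 1.2
blank_round 0.75 [203. 221.] [0.542 0.38 ] [0.045 0.189] 86.6
blank_step 0.9 [137. 252.] [0.816 0.267] [0.191 0.043] 15.0
blank_step 0.68 [204. 270.] [0.518 0.189] [0.184 0.039] 1.2
blank_step 0.65 [275. 257.] [0.274 0.235] [0.189 0.043] 39.2
blank_fork 0.82 [208. 246.] [0.523 0.289] [0.188 0.046] 1.7
jig 0.56 [212. 377.] [ 0.51  -0.227] [0.184 0.258] 78.8
jig 0.54 [208. 254.] [0.527 0.283] [0.31  0.242] 88.6
clamp_screw 0.65 [190. 380.] [ 0.581 -0.241] [0.049 0.049] 89.1
clamp_screw 0.52 [193. 382.] [ 0.577 -0.241] [0.049 0.05 ] 89.1
knob_grip 0.67 [206. 252.] [0.513 0.264] [0.29  0.224] 88.8
knob_grip 0.48 [190. 383.] [ 0.571 -0.239] [0.052 0.053] 89.1
mat 0.78 [227. 174.] [0.437 0.584] [0.246 0.112] 8.4
tray 0.63 [206. 252.] [0.527 0.284] [0.311 0.244] 88.8
```

View pics/c1.png

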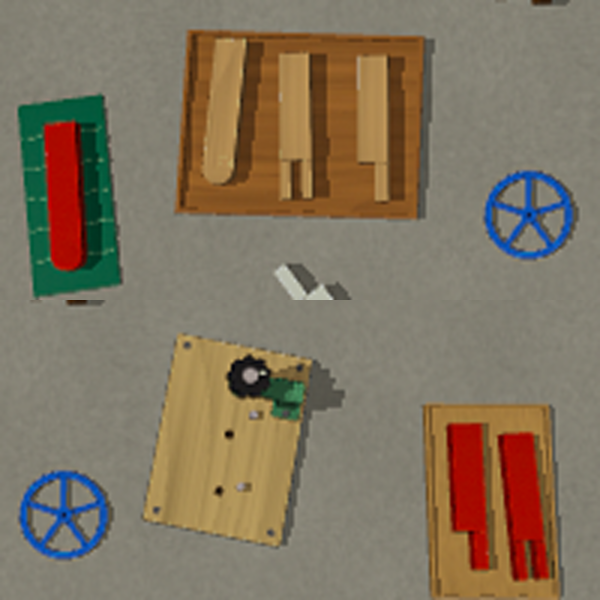

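The mat sample (228,167) has a half-round nose. The tray blanks are round (203,221), fork (208,246) and step (204,270). The one to take is blank_round at (203,221), with its nose towards the robot; the crop confirms it. The jig's +x points away from the robot, about -11°, so this is nearly a pure translation.

{"method": "send_rows", "body": {"moves": [0,0,0.016,3.2,-1.7,0.2,0.7,0,0,0.016,3.2,-1.7,0.2,0.7,0,0,0.016,3.2,-1.7,0.2,0.7,0,0,0.016,3.2,-1.7,0.2,0.7,0,0,0.016,3.2,-1.7,0.2,0.7,0,0,0.016,3.2,-1.7,0.2,0.7,0,0,0.016,3.2,-1.7,0.2,0.7,0,0,0.016,3.2,-1.7,0.2,0.7,0,0,0.016,3.2,-1.7,0.2,0.7,0,0,0.016,3.2,-1.7,0.2,0.7]}}

```text
t: 1.53
tcp_pos: [0.4616, 0.4123, 0.2429]
orientation: [0.118, 3.139, 0.0]
ft_force: [0.4, 0.7, -0.3]
grip_width: 0.0617
grip_force: 0.0
```

{"method": "send_rows", "body": {"moves": [0,0,0,3.2,-1.7,0.2,0.7,0,0,0,3.2,-1.7,0.2,0.7,0,0,0,0,0,0,0.7,0,0,0,0,0,0,0.7], "newtons": 30}}

```text
t: 1.87
tcp_pos: [0.5256, 0.3781, 0.2458]
orientation: [-0.124, -3.138, 0.001]
ft_force: [0.2, -0.0, -0.9]
grip_width: 0.0613
grip_force: 0.0
```

```bash
cat >> h.py <<'E'
from scipy.spatial.transform import Rotation as R
def pose():
    s=bot.sense(); M=R.from_rotvec(s["orientation"]).as_matrix()
    print("t",round(s["t"],2),"tcp",s["tcp_pos"].round(4),"yaw_y",np.degrees(np.arctan2(M[1,1],M[0,1])).round(2),"z",M[:,2].round(3),"j",s["joint_pos"].round(2),"F",s["ft_force"].round(1),"M",s["wrist_torque"].round(2),"w",round(s["grip_width"],4),round(s["grip_force"],1)); return s,M
def rect(cam,n,z,k=3):
    for r in finder.trace(cam,n)[:k]:
        ys,xs=np.nonzero(r["mask"]); (c,s,an)=cv2.minAreaRect(ray(cam,np.c_[xs,ys],z)[:,:2].astype(np.float32))
        print(n,round(r["score"],2),np.round(r["pixel"],0),np.round(c,4),np.round(s,4),round(an,2))
E
python3 - <<'E'
from h import *
s,M=pose(); c=get_calibration("wrist"); im=snapshot("wrist"); cv2.imwrite("pics/w1.png",im)
rect("wrist","blank_round",.027)
print(np.array(c["K"]).round(1).tolist(),c["world_from_camera"].round(3).tolist())
E
```

```text
t 1.87 tcp [0.5256 0.3781 0.2458] yaw_y 85.47 z [-0.001 -0.001 -1.   ] j [ 0.57  0.23  1.04  0.    1.88 -0.92] F [ 0.2 -0.  -0.9] M [ 0.01  0.05 -0.02] w 0.0613 0.0
blank_round 0.61 [171. 327.] [0.5402 0.3802] [0.0392 0.1885] 86.59
blank_round 0.18 [98.  2.] [0.4281 0.0549] [0.0142 0.0716] 69.75
[[351.9, 0.0, 324.0], [0.0, 351.9, 200.5], [0.0, 0.0, 1.0]] [[0.08, 0.948, 0.307, 0.442], [0.997, -0.076, -0.026, 0.384], [-0.002, 0.308, -0.951, 0.407], [0.0, 0.0, 0.0, 1.0]]
```

View pics/w1.png

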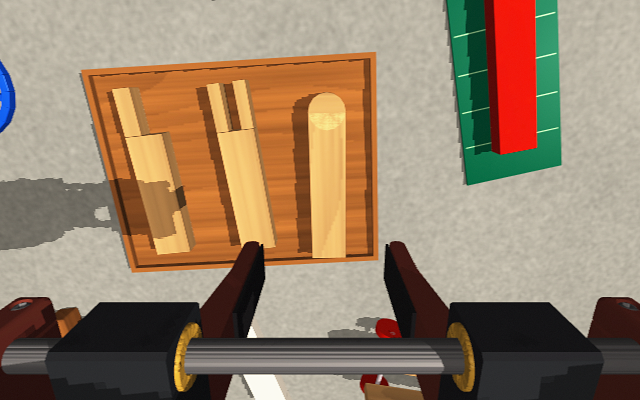

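The wrist image shows the round blank, nose (115,327) and square end (255,328), about 39 x 188 mm as expected. I'm descending onto it now.

{"method": "send_rows", "body": {"moves": [0,0,0.02,-0.36,0.3,-3.0,0.65,0,0,0,0,0,-4.0,0.65,0,0,0,0,0,-4.0,0.65,0,0,0,0,0,-4.0,0.65,0,0,0,0,0,-3.0,0.65,0,0,0,0,0,-2.0,0.65,0,0,0,0,0,-1.3,0.65,0,0,0,0,0,0,0.65]}}

```text
t: 2.63
tcp_pos: [0.5179, 0.3824, 0.0302]
orientation: [-0.085, -3.136, 0.005]
ft_force: [-0.1, 0.5, -0.4]
grip_width: 0.0574
grip_force: 0.0
```

```bash
python3 - <<'E'
from h import *
pose(); cv2.imwrite("pics/w2.png",snapshot("wrist"))
E
```

```text
t 2.63 tcp [0.5179 0.3824 0.0302] yaw_y 86.91 z [-0.005 -0.003 -1.   ] j [ 0.58  0.26  1.39  0.    1.5  -0.93] F [-0.1  0.5 -0.4] M [ 0.02  0.04 -0.05] w 0.0574 0.0
```

View pics/w2.png

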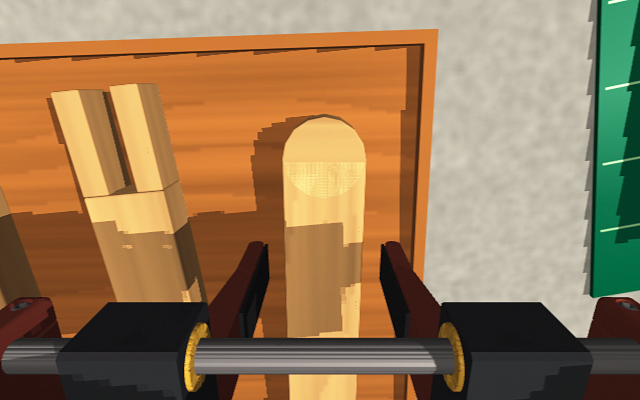

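Fingers straddle the blank cleanly, clear of the tray wall. Going down the last 22 mm, gripping and lifting.

{"method": "send_rows", "body": {"moves": [0,0,0,0,0,-1.2,0.65,0,0,0,0,0,-1.0,0.65,0,0,0,0,0,0,0.65,0,0,0,0,0,0,0.2,0,0,0,0,0,0,0.2,0,0,0,0,0,0,0.2,0,0,0,0,0,0,0.2,0,0,0,0,0,0,0.2], "newtons": 30}}

```text
t: 3.35
tcp_pos: [0.521, 0.3826, 0.0125]
orientation: [0.088, 3.139, 0.001]
ft_force: [0.9, -0.6, 2.4]
grip_width: 0.0402
grip_force: 30.0
```

```bash
python3 -c "
from h import *
pose()"
```

```text
t 3.35 tcp [0.521  0.3826 0.0125] yaw_y 86.8 z [ 0.001  0.001 -1.   ] j [ 0.58  0.27  1.4  -0.    1.47 -0.93] F [ 0.9 -0.6  2.4] M [-0.04  0.    0.04] w 0.0402 30.0
```

{"method": "send_rows", "body": {"moves": [0,0,0,0,0,1.0,0.2,0,0,0,0,0,2.5,0.2,0,0,0,0,0,4.0,0.2,0,0,0,0,0,4.0,0.2,0,0,0,0,0,4.0,0.2,0,0,0,-0.5,-1.5,3.5,0.2,0,0,0,-0.6,-2.8,2.5,0.2,0,0,-0.012,-0.6,-3.6,1.5,0.2,0,0,-0.012,-0.6,-3.8,1.0,0.2,0,0,-0.012,-0.6,-3.8,1.0,0.2]}}

```text
t: 4.18
tcp_pos: [0.4909, 0.2262, 0.2636]
orientation: [0.143, 3.137, 0.001]
ft_force: [0.1, -1.1, 0.0]
grip_width: 0.0395
grip_force: 30.0
```

{"method": "send_rows", "body": {"moves": [0,0,-0.012,-0.6,-3.8,1.0,0.2,0,0,-0.012,-0.6,-3.8,1.0,0.2,0,0,-0.012,-0.6,-3.8,1.0,0.2,0,0,-0.012,-0.6,-3.8,0.5,0.2,0,0,-0.012,-0.6,-3.8,0.5,0.2,0,0,-0.012,-0.6,-3.8,0,0.2,0,0,-0.012,-0.5,-3.0,0,0.2,0,0,0,0,-1.5,0,0.2,0,0,0,0,0,0,0.2,0,0,0,0,0,0,0.2]}}

```text
t: 5.02
tcp_pos: [0.4503, -0.046, 0.3022]
orientation: [0.279, 3.129, 0.001]
ft_force: [-0.3, -0.6, -1.5]
grip_width: 0.0399
grip_force: 30.0
```

```bash
python3 - <<'E'
from h import *
pose(); c=get_calibration("wrist"); im=snapshot("wrist"); cv2.imwrite("pics/w3.png",im); import pickle; pickle.dump(c,open("w3.pkl","wb"))
rect("wrist","jig",.018)
for n in("end_pin","side_pin_a","side_pin_b","jig_seat","knob_grip","clamp_column"):
    print(n,[(round(r["score"],2),np.round(r["pixel"],0),ray("wrist",r["pixel"][::-1],{"knob_grip":.125,"clamp_column":.08}.get(n,.025),c).round(3)) for r in finder.find_in("wrist",n)[:2]])
E
```

```text
t 5.02 tcp [ 0.4503 -0.046   0.3022] yaw_y 79.81 z [ 0.001  0.    -1.   ] j [-0.18 -0.27  1.43  0.    1.98 -1.57] F [-0.3 -0.6 -1.5] M [ 0.08  0.07 -0.01] w 0.0399 30.0
jig 0.81 [211. 195.] [ 0.5072 -0.2342] [0.1989 0.2627] 74.29
end_pin [(0.93, array([209., 196.]), array([[ 0.489, -0.225,  0.025]]))]
side_pin_a [(0.96, array([209., 196.]), array([[ 0.489, -0.226,  0.025]])), (0.37, array([164., 588.]), array([[0.519, 0.281, 0.025]]))]
side_pin_b [(0.96, array([209., 196.]), array([[ 0.489, -0.226,  0.025]])), (0.37, array([164., 588.]), array([[0.519, 0.281, 0.025]]))]
jig_seat [(0.69, array([207., 195.]), array([[ 0.485, -0.226,  0.025]]))]
knob_grip [(0.73, array([296., 177.]), array([[ 0.556, -0.231,  0.125]]))]
clamp_column [(0.86, array([208., 196.]), array([[ 0.472, -0.201,  0.08 ]]))]
```

View pics/w3.png

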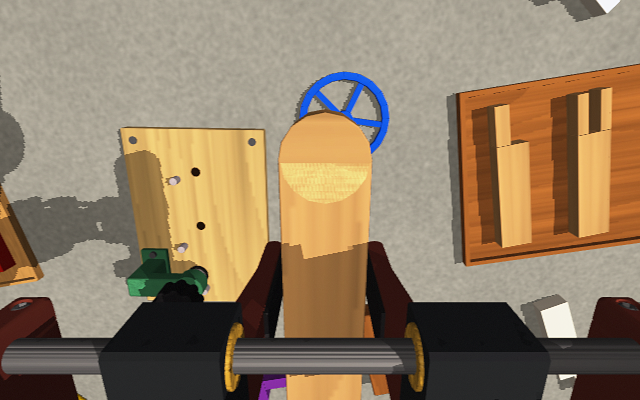

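```bash
python3 - <<'E'
import cv2
im=cv2.imread("pics/w3.png"); cv2.imwrite("pics/c3.png",cv2.resize(im[110:310,110:280],None,fx=3,fy=3,interpolation=cv2.INTER_CUBIC))
E
```

```text
(no output)
```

View pics/c3.png

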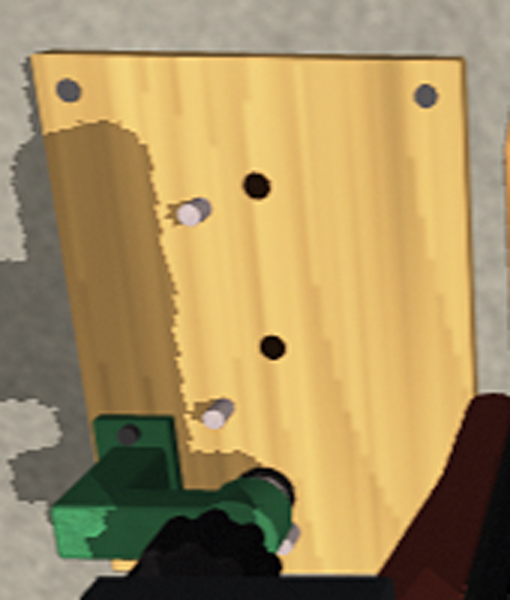

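```bash
cat > fit.py <<'E'
from h import *
from scipy.optimize import least_squares
import pickle
c=pickle.load(open("w3.pkl","rb"))
o=np.array([110,110]); 
obs=[((190,213),(-.06,-.025,.032)),((214,414),(.035,-.025,.032)),((289,540),(.1,0,.032)),((33,54),(-.125,-.09,.018)),((464,60),(-.125,.09,.018))]
P=np.array([p for _,p in obs]); U=np.array([u for u,_ in obs])/3+o
def W(v): 
    C,S=np.cos(v[2]),np.sin(v[2]); return np.c_[v[0]+C*P[:,0]-S*P[:,1],v[1]+S*P[:,0]+C*P[:,1],P[:,2]]
f=lambda v:(proj("wrist",W(v),c)-U).ravel()
r=least_squares(f,[.51,-.227,-.19],x_scale=[.01,.01,.1]); v=r.x
print("jig",v.round(4),np.degrees(v[2]).round(2)); print(r.fun.reshape(-1,2).round(1))
J=lambda x,y:np.array([v[0]+np.cos(v[2])*x-np.sin(v[2])*y,v[1]+np.sin(v[2])*x+np.cos(v[2])*y]).round(4)
print("screw",J(.065,0),"tcp beside",J(-.0233,.05),"tcp seat",J(-.0193,0))
E
python3 fit.py
```

```text
jig [ 0.5096 -0.2259 -0.1929] -11.06
[[ 0.7  0. ]
 [ 1.   1.2]
 [-1.1  1.4]
 [-0.8 -1.1]
 [ 0.1 -1. ]]
screw [ 0.5734 -0.2384] tcp beside [ 0.4963 -0.1724] tcp seat [ 0.4907 -0.2222]
```

Jig fit residuals are about 1 px: origin (0.510,-0.226), yaw -11.1°, which agrees with the top view. I'm moving beside the seat at jig y ≈ +50 mm and descending.

{"method": "send_rows", "body": {"moves": [0,0,-0.015,0.84,-2.5,-1.0,0.2,0,0,0,0.84,-2.5,-2.0,0.2,0,0,0,0.84,-2.5,-2.5,0.2,0,0,0,0.84,-2.5,-2.5,0.2,0,0,0,0.84,-2.56,-2.5,0.2,0,0,0,0,0,-4.0,0.2,0,0,0,0,0,-4.0,0.2,0,0,0,0,0,-3.5,0.2,0,0,0,0,0,-2.5,0.2,0,0,0,0,0,-1.5,0.2]}}

```text
t: 6.25
tcp_pos: [0.4906, -0.17, 0.0371]
orientation: [-0.298, -3.122, -0.003]
ft_force: [0.2, 1.1, -1.6]
grip_width: 0.0399
grip_force: 30.0
```

{"method": "send_rows", "body": {"moves": [0,0,0,0,0,-0.5,0.2,0,0,0,0,0,0,0.2,0,0,0,0,0,0,0.2]}}

```text
t: 6.5
tcp_pos: [0.4932, -0.1712, 0.0377]
orientation: [0.299, 3.126, -0.001]
ft_force: [-0.2, 0.3, -0.6]
grip_width: 0.04
grip_force: 30.0
```

```bash
python3 - <<'E'
from h import *
pose(); cv2.imwrite("pics/s4.png",cv2.resize(snapshot("scene")[140:220,240:350],None,fx=5,fy=5,interpolation=cv2.INTER_CUBIC))
E
```

```text
t 6.5 tcp [ 0.4932 -0.1712  0.0377] yaw_y 79.09 z [ 0.001 -0.    -1.   ] j [-0.4  -0.08  1.73 -0.    1.49 -1.78] F [-0.2  0.3 -0.6] M [-0.03  0.01 -0.  ] w 0.04 30.0
```

{"method": "send_rows", "body": {"moves": [0,0,0,0,0,-0.6,0.2,0,0,0,0,0,-0.4,0.2,0,0,0,0,0,-0.1,0.2,0,0,0,0,0,0,0.2,0,0,0,0,0,0,0.2]}}

```text
t: 6.97
tcp_pos: [0.4926, -0.1712, 0.0257]
orientation: [0.299, 3.127, -0.0]
ft_force: [-0.3, 1.3, -1.4]
grip_width: 0.0398
grip_force: 30.0
```

```bash
python3 -c "
from h import *
pose()"
```

```text
t 6.97 tcp [ 0.4926 -0.1712  0.0257] yaw_y 79.07 z [ 0. -0. -1.] j [-0.4  -0.07  1.74 -0.    1.47 -1.78] F [-0.3  1.3 -1.4] M [ 0.01  0.03 -0.02] w 0.0398 30.0
```

{"method": "send_rows", "body": {"moves": [0,0,0,0,0,-0.05,0.2,0,0,0,-0.1,-0.5,0,0.2,0,0,0,-0.16,-0.82,0,0.2,0,0,0,-0.16,-0.82,0,0.2,0,0,0,-0.16,-0.82,0,0.2,0,0,0,-0.12,-0.6,0,0.2,0,0,0,-0.1,-0.5,0,0.2,0,0,0,-0.06,-0.3,0,0.2,0,0,0,0,0,0,0.2,0,0,0,0,0,0,0.2]}}

```text
t: 7.8
tcp_pos: [0.4839, -0.2149, 0.0251]
orientation: [-0.3, -3.127, -0.0]
ft_force: [-0.2, -0.7, -1.7]
grip_width: 0.0396
grip_force: 30.0
```

```bash
python3 -c "
from h import *
pose()"
```

```text
t 7.8 tcp [ 0.4839 -0.2149  0.0251] yaw_y 79.04 z [-0.  0. -1.] j [-0.48 -0.05  1.72  0.    1.47 -1.86] F [-0.2 -0.7 -1.7] M [ 0.03  0.   -0.  ] w 0.0396 30.0
```

{"method": "send_rows", "body": {"moves": [0,0,0,-0.04,-0.2,-0.03,0.2,0,0,0,-0.04,-0.2,0,0.2,0,0,0,-0.02,-0.1,0,0.2,0,0,0,0,0,0,0.2,0,0,0,0,0,0,0.2]}}

```text
t: 8.22
tcp_pos: [0.483, -0.2197, 0.0249]
orientation: [0.299, 3.127, 0.0]
ft_force: [0.4, -0.0, -0.6]
grip_width: 0.0399
grip_force: 30.0
```

{"method": "send_rows", "body": {"moves": [0,0,0,-0.01,-0.05,0,0.2,0,0,0,-0.01,-0.05,0,0.2,0,0,0,0,0,0,0.2]}}

```text
t: 8.47
tcp_pos: [0.4828, -0.2208, 0.0248]
orientation: [0.299, 3.127, -0.0]
ft_force: [0.6, 0.5, -1.4]
grip_width: 0.0395
grip_force: 30.0
```

```bash
python3 -c "
from h import *
pose()"
```

```text
t 8.47 tcp [ 0.4828 -0.2208  0.0248] yaw_y 79.07 z [ 0. -0. -1.] j [-0.49 -0.04  1.72 -0.    1.47 -1.87] F [ 0.6  0.5 -1.4] M [ 0.03 -0.03  0.03] w 0.0395 30.0
```

{"method": "send_rows", "body": {"moves": [0,0,0,0.2,-0.04,0,0.2,0,0,0,0.2,-0.04,0,0.2,0,0,0,0.2,-0.04,0,0.2,0,0,0,0,0,0,0.2,0,0,0,0,0,0,0.2]}}

```text
t: 8.88
tcp_pos: [0.4889, -0.222, 0.0248]
orientation: [-0.299, -3.127, -0.0]
ft_force: [0.2, -1.1, -0.8]
grip_width: 0.0398
grip_force: 30.0
```

{"method": "send_rows", "body": {"moves": [0,0,0,0.05,-0.01,0,0.2,0,0,0,0.05,-0.01,0,0.2,0,0,0,0,0,0,0.2,0,0,0,0,0,0,0.2]}}

```text
t: 9.22
tcp_pos: [0.4898, -0.2222, 0.0248]
orientation: [-0.299, -3.127, 0.0]
ft_force: [-0.3, -0.5, -1.5]
grip_width: 0.04
grip_force: 30.0
```

{"method": "send_rows", "body": {"moves": [0,0,0,0.05,-0.01,0,0.2,0,0,0,0,0,0,0.2,0,0,0,0,0,0,0.2]}}

```text
t: 9.47
tcp_pos: [0.4899, -0.2222, 0.0247]
orientation: [-0.299, -3.126, -0.0]
ft_force: [-2.1, -0.6, -0.8]
grip_width: 0.0399
grip_force: 30.0
```

```bash
python3 -c "
from h import *
pose()"
```

```text
t 9.47 tcp [ 0.4899 -0.2222  0.0247] yaw_y 79.07 z [-0.001  0.    -1.   ] j [-0.49 -0.02  1.7  -0.    1.47 -1.87] F [-2.1 -0.6 -0.8] M [ 0.09  0.34 -0.01] w 0.0399 30.0
```

End pin contact shows (Fx -2 N, motion stalled). Now the side pins.

{"method": "send_rows", "body": {"moves": [0,0,0,-0.01,-0.05,0,0.2,0,0,0,-0.01,-0.05,0,0.2,0,0,0,0,0,0,0.2,0,0,0,0,0,0,0.2]}}

```text
t: 9.8
tcp_pos: [0.4898, -0.223, 0.0246]
orientation: [-0.299, -3.127, -0.001]
ft_force: [-2.6, 1.8, -0.6]
grip_width: 0.0395
grip_force: 30.0
```

{"method": "send_rows", "body": {"moves": [0,0,0,-0.01,-0.05,0,0.2,0,0,0,0,0,0,0.2,0,0,0,0,0,0,0.2]}}

```text
t: 10.05
tcp_pos: [0.4898, -0.2235, 0.0246]
orientation: [-0.299, -3.127, -0.001]
ft_force: [-2.7, 2.3, 0.0]
grip_width: 0.0396
grip_force: 30.0
```

```bash
python3 -c "
from h import *
pose()"
```

```text
t 10.05 tcp [ 0.4898 -0.2235  0.0246] yaw_y 79.08 z [-0.001  0.001 -1.   ] j [-0.49 -0.02  1.7   0.    1.47 -1.87] F [-2.7  2.3  0. ] M [0.47 0.54 0.24] w 0.0396 30.0
```

{"method": "send_rows", "body": {"moves": [0,0,0,-0.01,-0.05,0,0.2,0,0,0,-0.01,-0.05,0,0.2,0,0,0,0,0,0,0.2,0,0,0,0,0,0,0.2]}}

```text
t: 10.38
tcp_pos: [0.4897, -0.2238, 0.0247]
orientation: [-0.299, -3.127, -0.003]
ft_force: [-1.6, 5.2, 0.5]
grip_width: 0.0402
grip_force: 30.0
```

```bash
python3 -c "
from h import *
pose()"
```

```text
t 10.38 tcp [ 0.4897 -0.2238  0.0247] yaw_y 79.09 z [-0.     0.002 -1.   ] j [-0.49 -0.02  1.7   0.    1.47 -1.87] F [-1.6  5.2  0.5] M [0.97 0.57 0.19] w 0.0402 30.0
```

{"method": "send_rows", "body": {"moves": [0,0,0,-0.01,-0.05,0,0.2,0,0,0,-0.01,-0.05,0,0.2,0,0,0,0,0,0,0.2,0,0,0,0,0,0,0.2]}}

```text
t: 10.72
tcp_pos: [0.4897, -0.2239, 0.0246]
orientation: [-0.298, -3.127, -0.006]
ft_force: [-2.8, 9.1, 0.5]
grip_width: 0.0397
grip_force: 30.0
```

```bash
python3 - <<'E'
from h import *
pose(); im=snapshot("wrist"); cv2.imwrite("pics/w5.png",im)
E
```

```text
t 10.72 tcp [ 0.4897 -0.2239  0.0246] yaw_y 79.12 z [-0.     0.004 -1.   ] j [-0.49 -0.02  1.7   0.    1.47 -1.88] F [-2.8  9.1  0.5] M [1.54 0.47 0.17] w 0.0397 30.0
```

View pics/w5.png

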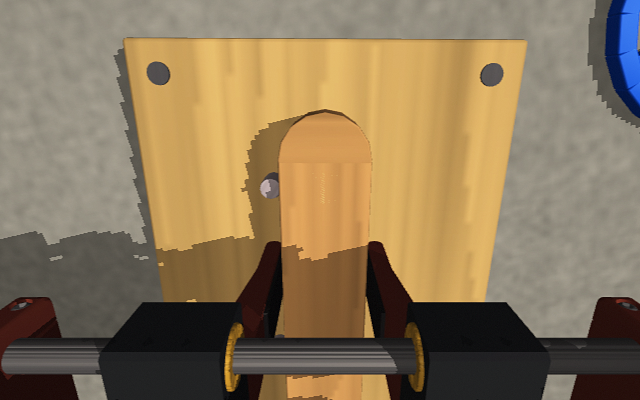

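Blank is snug: both pins loaded, moment dropping while force rises. Seat it down, release, lift straight up.

{"method": "send_rows", "body": {"moves": [0,0,0,0,0,-0.1,0.2,0,0,0,0,0,0,0.2,0,0,0,0,0,0,0.2,0,0,0,0,0,0,0.62,0,0,0,0,0,0,0.62,0,0,0,0,0,0,0.62,0,0,0,0.01,0.05,0,0.62,0,0,0,0.02,0.1,0,0.62,0,0,0,0,0,0,0.62]}}

```text
t: 11.52
tcp_pos: [0.49, -0.2244, 0.0239]
orientation: [0.3, 3.127, -0.0]
ft_force: [-0.4, 0.0, 0.1]
grip_width: 0.0543
grip_force: 0.0
```

{"method": "send_rows", "body": {"moves": [0,0,0,0,0,0.5,0.62,0,0,0,0,0,1.5,0.62,0,0,0,0,0,3.0,0.62,0,0,0,0,0,4.0,0.62,0,0,0,0,0,4.0,0.62,0,0,0,-0.5,0,4.0,0.62,0,0,0,-1.5,0,3.0,0.9,0,0,0,-1.5,0,2.0,0.9,0,0,0,0,0,0,0.9,0,0,0,0,0,0,0.9]}}

```text
t: 12.35
tcp_pos: [0.4552, -0.2247, 0.2458]
orientation: [0.3, 3.123, -0.003]
ft_force: [-0.1, -0.8, -0.1]
grip_width: 0.0771
grip_force: 0.0
```

```bash
python3 - <<'E'
from h import *
import pickle
s,M=pose(); c=get_calibration("wrist"); im=snapshot("wrist"); cv2.imwrite("pics/w6.png",im); pickle.dump(c,open("w6.pkl","wb"))
print([(round(r["score"],2),np.round(r["pixel"],0),ray("wrist",r["pixel"][::-1],.112,c).round(3)) for r in finder.find_in("wrist","knob_grip")[:2]])
rect("wrist","blank_round",.04)
E
```

```text
t 12.35 tcp [ 0.4552 -0.2247  0.2458] yaw_y 79.03 z [ 0.004 -0.002 -1.   ] j [-0.53 -0.15  1.43  0.    1.86 -1.9 ] F [-0.1 -0.8 -0.1] M [-0.01 -0.07  0.01] w 0.0771 0.0
[(0.74, array([306., 329.]), array([[ 0.574, -0.244,  0.112]])), (0.63, array([199.,  58.]), array([[ 0.421, -0.458,  0.112]]))]
blank_round 0.82 [196. 331.] [ 0.4924 -0.2242] [0.0392 0.1629] 78.45
```

View pics/w6.png

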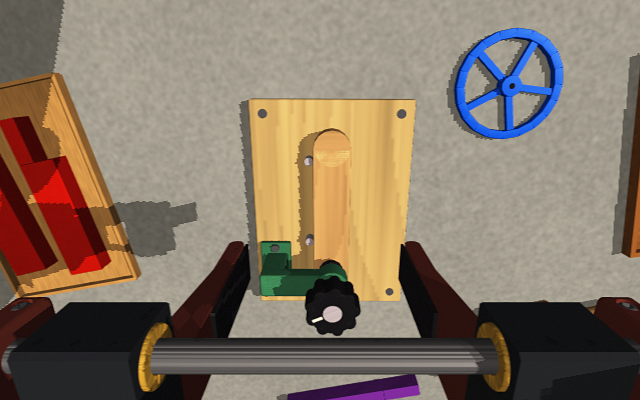

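The blank lies under the pad against both side pins at (160,308) and (240,309). The knob is at (306,332). Now onto the knob.

{"method": "send_rows", "body": {"moves": [0,0,0,2.0,-0.4,0,1,0,0,0,3.5,-0.4,0,1,0,0,0,3.5,-0.4,0,1,0,0,0,2.8,-0.4,0,1,0,0,0,0,0,-2.5,1,0,0,0,0,0,-4.0,1,0,0,0,0,0,-4.0,1,0,0,0,0,0,-3.0,1,0,0,0,0,0,-1.5,1,0,0,0,0,0,0,1]}}

```text
t: 13.33
tcp_pos: [0.5697, -0.2384, 0.0852]
orientation: [-0.297, -3.115, -0.007]
ft_force: [0.4, 0.3, -1.4]
grip_width: 0.0877
grip_force: 0.0
```

{"method": "send_rows", "body": {"moves": [0,0,0,0,0,0,1,0,0,0,0,0,0,1]}}

```text
t: 13.5
tcp_pos: [0.5734, -0.2404, 0.0946]
orientation: [0.299, 3.127, -0.0]
ft_force: [0.0, -0.9, -0.0]
grip_width: 0.0877
grip_force: 0.0
```

```bash
python3 - <<'E'
from h import *
import pickle
pose(); c=pickle.load(open("w6.pkl","rb")); print(ray("wrist",[332,314],.127,c), ray("wrist",[332,306],.119,c))
cv2.imwrite("pics/w7.png",snapshot("wrist"))
E
```

```text
t 13.5 tcp [ 0.5734 -0.2404  0.0946] yaw_y 79.08 z [ 0.001 -0.    -1.   ] j [-0.45  0.16  1.38 -0.    1.6  -1.83] F [ 0.  -0.9 -0. ] M [ 0.08 -0.03 -0.02] w 0.0877 0.0
[[ 0.57310463 -0.24108205  0.127     ]] [[ 0.57003237 -0.24034819  0.119     ]]
```

View pics/w7.png

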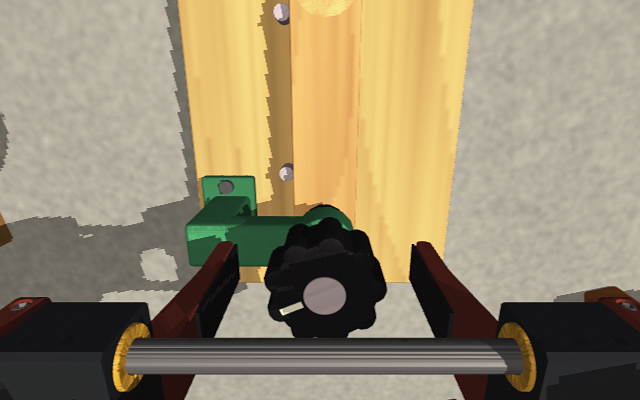

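{"method": "send_rows", "body": {"moves": [0,0,0,0,0,0,0.4,0,0,0,0,0,0,0.4,0,0,0,0,0,0,0.4,0,0,0,0,0,0,0.4,0,0,0,0,0,0,0.4,0,0,0,0,0,0,0.4,0,0,0,0,0,0,0.4], "newtons": 35}}

```text
t: 14.13
tcp_pos: [0.573, -0.2402, 0.0941]
orientation: [0.299, 3.127, 0.0]
ft_force: [-0.1, -0.1, 1.5]
grip_width: 0.0535
grip_force: 35.0
```

{"method": "send_rows", "body": {"moves": [0,0,-0.06,0,0,-0.01,0.4,0,0,-0.1,0,0,-0.016,0.4,0,0,-0.1,0,0,-0.016,0.4,0,0,-0.1,0,0,-0.016,0.4,0,0,-0.1,0,0,-0.016,0.4,0,0,0,0,0,0,0.4]}}

```text
t: 14.63
tcp_pos: [0.5729, -0.2404, 0.0933]
orientation: [1.01, 2.975, -0.0]
ft_force: [-0.1, 0.6, 1.6]
grip_width: 0.0534
grip_force: 35.0
```

```bash
python3 - <<'E'
from h import *
pose()
E
```

```text
t 14.63 tcp [ 0.5729 -0.2404  0.0933] yaw_y 52.51 z [ 0. -0. -1.] j [-0.45  0.16  1.38 -0.    1.6  -1.37] F [-0.1  0.6  1.6] M [-0.02  0.1  -0.09] w 0.0534 35.0
```

{"method": "send_rows", "body": {"moves": [0,0,-0.1,0,0,-0.016,0.4,0,0,-0.1,0,0,-0.016,0.4,0,0,-0.1,0,0,-0.016,0.4,0,0,-0.1,0,0,-0.016,0.4,0,0,-0.1,0,0,-0.016,0.4,0,0,-0.1,0,0,-0.016,0.4,0,0,-0.1,0,0,-0.016,0.4,0,0,-0.1,0,0,-0.016,0.4,0,0,-0.1,0,0,-0.016,0.4,0,0,-0.1,0,0,-0.016,0.4]}}

```text
t: 15.47
tcp_pos: [0.5725, -0.2405, 0.0918]
orientation: [-2.31, -2.129, 0.001]
ft_force: [-1.6, 0.9, 1.9]
grip_width: 0.0536
grip_force: 35.0
```

```bash
python3 - <<'E'
from h import *
pose()
E
```

```text
t 15.47 tcp [ 0.5725 -0.2405  0.0918] yaw_y -4.67 z [-0.001 -0.    -1.   ] j [-0.45  0.16  1.39 -0.    1.59 -0.37] F [-1.6  0.9  1.9] M [-0.04  0.44  0.17] w 0.0536 35.0
```

{"method": "send_rows", "body": {"moves": [0,0,-0.1,0,0,-0.016,0.4,0,0,-0.1,0,0,-0.016,0.4,0,0,-0.1,0,0,-0.016,0.4,0,0,-0.1,0,0,-0.016,0.4,0,0,-0.1,0,0,-0.016,0.4]}}

```text
t: 15.88
tcp_pos: [0.5724, -0.2404, 0.0909]
orientation: [-2.765, -1.491, 0.002]
ft_force: [-2.9, -0.7, 2.1]
grip_width: 0.0534
grip_force: 35.0
```

```bash
python3 - <<'E'
from h import *
pose()
E
```

```text
t 15.88 tcp [ 0.5724 -0.2404  0.0909] yaw_y -33.32 z [-0.001 -0.    -1.   ] j [-0.45  0.16  1.39 -0.    1.59  0.13] F [-2.9 -0.7  2.1] M [0.02 0.61 0.09] w 0.0534 35.0
```

{"method": "send_rows", "body": {"moves": [0,0,-0.1,0,0,-0.016,0.4,0,0,-0.1,0,0,-0.016,0.4,0,0,-0.1,0,0,-0.016,0.4]}}

```text
t: 16.13
tcp_pos: [0.5723, -0.2403, 0.0905]
orientation: [-2.956, -1.061, 0.002]
ft_force: [-2.6, 0.6, 2.5]
grip_width: 0.0536
grip_force: 35.0
```

```bash
python3 -c "
from h import *
pose()"
```

```text
t 16.13 tcp [ 0.5723 -0.2403  0.0905] yaw_y -50.5 z [-0.001  0.    -1.   ] j [-0.45  0.16  1.39 -0.    1.59  0.43] F [-2.6  0.6  2.5] M [0.08 0.68 0.11] w 0.0536 35.0
```

{"method": "send_rows", "body": {"moves": [0,0,-0.1,0,0,-0.016,0.4,0,0,-0.1,0,0,-0.016,0.4]}}

```text
t: 16.3
tcp_pos: [0.5723, -0.2402, 0.0902]
orientation: [-3.047, -0.761, 0.002]
ft_force: [-2.6, 0.7, 2.7]
grip_width: 0.0536
grip_force: 35.0
```

```bash
python3 -c "
from h import *
pose()"
```

```text
t 16.3 tcp [ 0.5723 -0.2402  0.0902] yaw_y -61.96 z [-0.001  0.    -1.   ] j [-0.45  0.16  1.39 -0.    1.59  0.63] F [-2.6  0.7  2.7] M [0.13 0.7  0.13] w 0.0536 35.0
```

{"method": "send_rows", "body": {"moves": [0,0,-0.1,0,0,-0.016,0.4,0,0,-0.1,0,0,-0.016,0.4]}}

```text
t: 16.47
tcp_pos: [0.5723, -0.2402, 0.0898]
orientation: [-3.108, -0.453, 0.002]
ft_force: [-3.3, 2.1, 3.5]
grip_width: 0.0534
grip_force: 35.0
```

```bash
python3 -c "
from h import *
pose()"
```

```text
t 16.47 tcp [ 0.5723 -0.2402  0.0898] yaw_y -73.42 z [-0.001  0.    -1.   ] j [-0.45  0.16  1.39 -0.    1.59  0.83] F [-3.3  2.1  3.5] M [0.25 0.71 0.15] w 0.0534 35.0
```

{"method": "send_rows", "body": {"moves": [0,0,-0.1,0,0,-0.016,0.4]}}

```text
t: 16.55
tcp_pos: [0.5723, -0.2401, 0.0897]
orientation: [-3.127, -0.297, 0.002]
ft_force: [-3.1, 1.2, 4.0]
grip_width: 0.0535
grip_force: 35.0
```

```bash
python3 -c "
from h import *
pose()"
```

```text
t 16.55 tcp [ 0.5723 -0.2401  0.0897] yaw_y -79.15 z [-0.001  0.    -1.   ] j [-0.45  0.16  1.39 -0.    1.59  0.93] F [-3.1  1.2  4. ] M [0.22 0.7  0.07] w 0.0535 35.0
```

{"method": "send_rows", "body": {"moves": [0,0,-0.1,0,0,-0.016,0.4]}}

```text
t: 16.63
tcp_pos: [0.5723, -0.2401, 0.0895]
orientation: [-3.138, -0.14, 0.002]
ft_force: [-2.5, 1.0, 3.7]
grip_width: 0.0533
grip_force: 35.0
```

```bash
python3 -c "
from h import *
pose()"
```

```text
t 16.63 tcp [ 0.5723 -0.2401  0.0895] yaw_y -84.87 z [-0.001  0.    -1.   ] j [-0.45  0.16  1.39 -0.    1.59  1.03] F [-2.5  1.   3.7] M [0.29 0.77 0.1 ] w 0.0533 35.0
```

{"method": "send_rows", "body": {"moves": [0,0,-0.1,0,0,-0.016,0.4]}}

```text
t: 16.72
tcp_pos: [0.5722, -0.2401, 0.0895]
orientation: [-3.141, 0.016, 0.002]
ft_force: [-3.8, 1.9, 5.7]
grip_width: 0.0535
grip_force: 35.0
```

```bash
python3 - <<'E'
from h import *
pose()
i=lambda p:cv2.resize(cv2.imread(p)[230:345,250:400],None,fx=2.6,fy=2.6)
cv2.imwrite("pics/w8n.png",snapshot("wrist"))
cv2.imwrite("pics/c8.png",np.hstack([i("pics/w7.png"),i("pics/w8n.png")]))
E
```

```text
t 16.72 tcp [ 0.5722 -0.2401  0.0895] yaw_y -90.6 z [-0.001  0.    -1.   ] j [-0.45  0.16  1.39 -0.    1.59  1.13] F [-3.8  1.9  5.7] M [0.31 0.74 0.18] w 0.0535 35.0
```

View pics/c8.png

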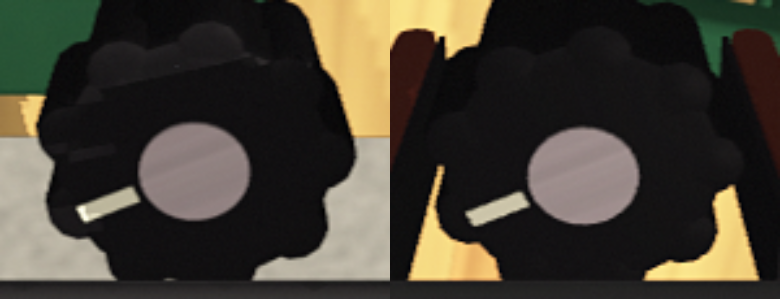

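The mark shows no slip between knob and gripper, so 2.96 rad has been turned. That was my 11th view, one over the limit of ten, so I'll use only numbers from here. Continuing by torque.

{"method": "send_rows", "body": {"moves": [0,0,-0.1,0,0,-0.016,0.4]}}

```text
t: 16.85
tcp_pos: [0.5723, -0.24, 0.0894]
orientation: [-3.137, 0.164, 0.002]
ft_force: [-4.6, 2.7, 4.9]
grip_width: 0.0536
grip_force: 35.0
```

```bash
python3 -c "
from h import *
pose()"
```

```text
t 16.85 tcp [ 0.5723 -0.24    0.0894] yaw_y -96.0 z [-0.001  0.001 -1.   ] j [-0.45  0.16  1.39 -0.    1.59  1.22] F [-4.6  2.7  4.9] M [0.44 0.87 0.24] w 0.0536 35.0
```

{"method": "send_rows", "body": {"moves": [0,0,-0.06,0,0,-0.01,0.4,0,0,0,0,0,0,0.4]}}

```text
t: 17.02
tcp_pos: [0.5723, -0.24, 0.0894]
orientation: [-3.13, 0.262, 0.002]
ft_force: [-5.5, 1.6, 5.2]
grip_width: 0.0537
grip_force: 35.0
```

```bash
python3 -c "
from h import *
pose()"
```

```text
t 17.02 tcp [ 0.5723 -0.24    0.0894] yaw_y -99.55 z [-0.001  0.    -1.   ] j [-0.45  0.16  1.39 -0.    1.59  1.29] F [-5.5  1.6  5.2] M [0.47 0.98 0.08] w 0.0537 35.0
```

{"method": "send_rows", "body": {"moves": [0,0,-0.06,0,0,0,0.4]}}

```text
t: 17.1
tcp_pos: [0.5723, -0.24, 0.0893]
orientation: [-3.122, 0.349, 0.002]
ft_force: [-5.6, 2.6, 6.0]
grip_width: 0.0533
grip_force: 35.0
```

```bash
python3 -c "
from h import *
pose()"
```

```text
t 17.1 tcp [ 0.5723 -0.24    0.0893] yaw_y -102.77 z [-0.001  0.001 -1.   ] j [-0.45  0.16  1.39 -0.    1.59  1.34] F [-5.6  2.6  6. ] M [0.42 1.01 0.31] w 0.0533 35.0
```

{"method": "send_rows", "body": {"moves": [0,0,-0.06,0,0,0,0.4]}}

```text
t: 17.18
tcp_pos: [0.5723, -0.24, 0.0893]
orientation: [-3.109, 0.447, 0.002]
ft_force: [-5.1, 2.3, 4.1]
grip_width: 0.0534
grip_force: 35.0
```

```bash
python3 -c "
from h import *
pose()"
```

```text
t 17.18 tcp [ 0.5723 -0.24    0.0893] yaw_y -106.35 z [-0.001  0.001 -1.   ] j [-0.45  0.16  1.39  0.    1.59  1.4 ] F [-5.1  2.3  4.1] M [0.45 0.96 0.34] w 0.0534 35.0
```

{"method": "send_rows", "body": {"moves": [0,0,-0.06,0,0,0,0.4,0,0,-0.06,0,0,0,0.4]}}

```text
t: 17.35
tcp_pos: [0.5724, -0.24, 0.0893]
orientation: [-3.077, 0.633, 0.002]
ft_force: [-4.9, 1.7, 4.4]
grip_width: 0.0534
grip_force: 35.0
```

```bash
cat >> h.py <<'E'
def mark(im):
    w=im[240:335,265:385].astype(int); m=((w.min(2)>115)&(w[...,1]-w[...,0]>8)&(w[...,1]>=w[...,2]-12)).astype(np.uint8)
    n,l,st,ce=cv2.connectedComponentsWithStats(m)
    return [(st[i,4],(ce[i]+[265,240]).round(1).tolist()) for i in range(1,n) if st[i,4]>15]
E
python3 -c "
from h import *
pose()
for p in('w7','w8n'):print(mark(cv2.imread(f'pics/{p}.png')))
print(mark(snapshot('wrist')))"
```

```text
t 17.35 tcp [ 0.5724 -0.24    0.0893] yaw_y -113.23 z [-0.001  0.001 -1.   ] j [-0.45  0.16  1.39  0.    1.59  1.52] F [-4.9  1.7  4.4] M [0.44 0.97 0.44] w 0.0534 35.0
[(np.int32(479), [273.7, 321.0]), (np.int32(483), [374.8, 321.8]), (np.int32(144), [291.0, 308.2])]
[(np.int32(143), [290.9, 309.9])]
[(np.int32(83), [295.5, 308.7])]
```

```bash
python3 - <<'E'
from h import *
im=snapshot("wrist"); cv2.imwrite("pics/w9n.png",im)
for p in("w7","w8n","w9n"):
    g=cv2.imread(f"pics/{p}.png")[295:322:2,272:312:2].min(2); print(p); print("\n".join(" ".join(f"{v:3d}" for v in r) for r in g))
pose()
E
```

```text
w7
 13  16  16  16  16  16  15  16  16  15  13  14  16  16  13   8 125 121 121 121
 15  15  17  17  16  16  17  17  17  16  15  16  15  16  14   9 123 122 123 126
 13  13  15  17  16  13  15  14  16  14  14  13  17  18  15  11 106 127 129 130
 10  15  17  14  15  17  13  13  14  15  15  16  11  16  45   9  96 130 128 126
 17  21  16  18  15  16  16  14  12  13   6  38 121 157 164  32  32 132 129 129
 19  18  17  17  16  15  14  10  20  96 152 160 157 158 156 128   8  87 129 124
 16  15  16  14  12  11  58 133 162 156 157 157 156 156 161 153  21  11 106 128
 18  18  24  20 148 197 158 157 155 156 157 159 157  95  26  11  13  14  11 101
 25  25  23  19 182 211 153 154 156 164 133  37  10  15  12  16  13  17  12  11
 23  25  24  23  43 244 188 185  95   8  12  13  16  17  14  14  15  16  14  15
 19  24  24  24  21  76  45  22  20  14  15  16  15  14  17  16  15  16  14  18
 17  22  23  22  25  22  22  22  23  15  14  16  17  16  16  18  16  19  13  15
151  16  17  22  24  24  15  15  15  15  15  16  16  18  15  16  14  15  17  15
168 172 152  90  36  67  64  10  16  16  16  15  16  16  
[... 1738 characters left out ...]
 143 255 255 172 176 175 177 181 170  12  13 133 144
 18  18  16  12  98 233 254 249 247 248 234 177 187  94  15  15  18  17  13 119
 18  16  37  28 243 250 247 247 249 255 245  68  12  17  18  17  17  18  18  14
 43  39  37  30  15 255 253 255 128  29  10  17  17  19  17  18  18  17  18  20
 34  35  33  31  25 119  30  27  27  25  18  18  16  19  19  20  16  19  18  19
 20  31  32  32  29  28  26  32  32  29  25  32  31  24  17  23  25  19  19  17
103  18  28  28  31  29  29  30  31  32  31  32  29  30  30  30  31  17  23  30
t 17.45 tcp [ 0.5724 -0.24    0.0892] yaw_y -113.2 z [-0.001  0.001 -1.   ] j [-0.45  0.16  1.39  0.    1.59  1.52] F [-5.   2.4  4.5] M [0.49 0.95 0.2 ] w 0.0534 35.0
```

{"method": "send_rows", "body": {"moves": [0,0,-0.06,0,0,0,0.4], "newtons": 50}}

```text
t: 17.53
tcp_pos: [0.5724, -0.2399, 0.0892]
orientation: [-3.058, 0.72, 0.002]
ft_force: [-5.0, 1.8, 3.7]
grip_width: 0.0531
grip_force: 50.0
```

```bash
python3 -c "
from h import *
pose()"
```

```text
t 17.53 tcp [ 0.5724 -0.2399  0.0892] yaw_y -116.49 z [-0.001  0.001 -1.   ] j [-0.45  0.16  1.39  0.    1.59  1.58] F [-5.   1.8  3.7] M [0.43 0.89 0.51] w 0.0531 50.0
```

{"method": "send_rows", "body": {"moves": [0,0,-0.06,0,0,0,0.4]}}

```text
t: 17.62
tcp_pos: [0.5724, -0.2399, 0.0892]
orientation: [-3.034, 0.815, 0.002]
ft_force: [-4.6, 2.6, 4.5]
grip_width: 0.0535
grip_force: 50.0
```

```bash
cat >> h.py <<'E'
def mark2(im):
    "edge-based slope of the knob's mark: direction of bright pixels left of the cap"
    w=im[295:322,276:301].min(2); ys,xs=np.nonzero(w>90)
    vx,vy,x,y=cv2.fitLine(np.c_[xs,ys].astype(np.float32),cv2.DIST_L2,0,.01,.01).ravel()
    return len(xs),np.degrees(np.arctan2(vy,vx)).round(2),(x+276).round(2),(y+295).round(2)
E
python3 -c "
from h import *
pose()
for p in('w7','w8n','w9n'):print(mark2(cv2.imread(f'pics/{p}.png')))
print(mark2(snapshot('wrist')))"
```

```text
t 17.62 tcp [ 0.5724 -0.2399  0.0892] yaw_y -120.08 z [-0.001  0.001 -1.   ] j [-0.45  0.16  1.39  0.    1.59  1.64] F [-4.6  2.6  4.5] M [0.43 0.95 0.52] w 0.0535 50.0
(149, np.float32(-23.96), np.float32(290.08), np.float32(308.56))
(142, np.float32(-21.12), np.float32(290.18), np.float32(309.97))
(152, np.float32(-22.14), np.float32(290.07), np.float32(310.59))
(153, np.float32(-22.67), np.float32(290.06), np.float32(310.67))
```

{"method": "send_rows", "body": {"moves": [0,0,-0.06,0,0,0,0.4,0,0,-0.06,0,0,0,0.4]}}

```text
t: 17.83
tcp_pos: [0.5724, -0.2399, 0.0891]
orientation: [-2.979, 0.995, 0.002]
ft_force: [-4.5, 3.2, 4.4]
grip_width: 0.0534
grip_force: 50.0
```

```bash
python3 -c "
from h import *
pose()
print(mark2(snapshot('wrist')))"
```

```text
t 17.83 tcp [ 0.5724 -0.2399  0.0891] yaw_y -126.95 z [-0.001  0.001 -1.   ] j [-0.45  0.16  1.39  0.    1.59  1.76] F [-4.5  3.2  4.4] M [0.4  0.94 0.56] w 0.0534 50.0
(154, np.float32(-22.85), np.float32(290.44), np.float32(310.68))
```

{"method": "send_rows", "body": {"moves": [0,0,-0.06,0,0,0,0.4,0,0,-0.06,0,0,0,0.4]}}

```text
t: 18.05
tcp_pos: [0.5724, -0.2399, 0.089]
orientation: [-2.915, 1.172, 0.002]
ft_force: [-5.7, 2.0, 4.4]
grip_width: 0.0532
grip_force: 50.0
```

```bash
python3 -c "
from h import *
pose()
print(mark2(snapshot('wrist')))"
```

```text
t 18.05 tcp [ 0.5724 -0.2399  0.089 ] yaw_y -133.81 z [-0.001  0.001 -1.   ] j [-0.45  0.16  1.39  0.    1.59  1.88] F [-5.7  2.   4.4] M [0.46 0.85 0.69] w 0.0532 50.0
(154, np.float32(-22.54), np.float32(290.36), np.float32(310.81))
```

{"method": "send_rows", "body": {"moves": [0,0,0,0,0,0,0.4,0,0,0,0,0,0,0.4,0,0,0,0,0,0,0.4]}}

```text
t: 18.35
tcp_pos: [0.5724, -0.2399, 0.089]
orientation: [-2.916, 1.169, 0.002]
ft_force: [-3.8, 2.3, 4.4]
grip_width: 0.0533
grip_force: 50.0
```

```bash
python3 -c "
from h import *
pose()
print(mark2(snapshot('wrist')))
snapshot('top'); rect('top','blank_round',.04); 
snapshot('scene'); rect('scene','blank_round',.04); rect('wrist','blank_round',.04)"
```

```text
t 18.35 tcp [ 0.5724 -0.2399  0.089 ] yaw_y -133.68 z [-0.001  0.001 -1.   ] j [-0.45  0.16  1.39  0.    1.59  1.88] F [-3.8  2.3  4.4] M [0.48 0.92 0.46] w 0.0533 50.0
(155, np.float32(-22.47), np.float32(290.37), np.float32(310.68))
blank_round 0.54 [206. 379.] [ 0.5247 -0.2282] [0.0418 0.0883] 79.57
blank_round 0.81 [177. 294.] [ 0.5132 -0.2212] [0.0547 0.1925] 79.49
blank_round 0.41 [259. 386.] [0.5425 0.2882] [0.3058 0.2476] 88.51
blank_round 0.58 [196. 314.] [ 0.5201 -0.2317] [0.0419 0.1771] 78.8
```

{"method": "send_rows", "body": {"moves": [0,0,-0.06,0,0,0,0.4,0,0,-0.06,0,0,0,0.4,0,0,-0.06,0,0,0,0.4,0,0,-0.06,0,0,0,0.4,0,0,0,0,0,0,0.4,0,0,0,0,0,0,0.4]}}

```text
t: 19.15
tcp_pos: [0.5725, -0.2398, 0.0889]
orientation: [-2.755, 1.509, 0.002]
ft_force: [-3.8, 3.5, 4.1]
grip_width: 0.0531
grip_force: 50.0
```

```bash
python3 -c "
from h import *
pose()
print(mark2(snapshot('wrist')))"
```

```text
t 19.15 tcp [ 0.5725 -0.2398  0.0889] yaw_y -147.43 z [-0.001  0.001 -1.   ] j [-0.45  0.16  1.39  0.    1.59  2.12] F [-3.8  3.5  4.1] M [0.54 0.9  0.63] w 0.0531 50.0
(154, np.float32(-22.21), np.float32(290.3), np.float32(310.83))
```

{"method": "send_rows", "body": {"moves": [0,0,0,0,0,0,1,0,0,0,0,0,0,1,0,0,0,0,0,0,1,0,0,0,0,0,0,1,0,0,0,0,0,0,1]}}

```text
t: 19.62
tcp_pos: [0.5729, -0.2404, 0.0886]
orientation: [2.751, -1.518, 0.0]
ft_force: [-0.0, 1.1, 0.7]
grip_width: 0.0834
grip_force: 0.0
```

```bash
python3 -c "
from h import *
pose()
im=snapshot('wrist');cv2.imwrite('pics/w10n.png',im);print(mark2(im))
print('\n'.join(' '.join(f'{v:3d}' for v in r) for r in im[262:334:3,268:388:3].min(2)))"
```

```text
t 19.62 tcp [ 0.5729 -0.2404  0.0886] yaw_y -147.78 z [ 0. -0. -1.] j [-0.45  0.16  1.39 -0.    1.59  2.13] F [-0.   1.1  0.7] M [ 0.08  0.15 -0.04] w 0.0834 0.0Traceback (most recent call last):
  File "<string>", line 4, in <module>
    im=snapshot('wrist');cv2.imwrite('pics/w10n.png',im);print(mark2(im))
                                                               ~~~~~^^^^
  File "h.py", line 27, in mark2
    vx,vy,x,y=cv2.fitLine(np.c_[xs,ys].astype(np.float32),cv2.DIST_L2,0,.01,.01).ravel()
              ~~~~~~~~~~~^^^^^^^^^^^^^^^^^^^^^^^^^^^^^^^^^^^^^^^^^^^^^^^^^^^^^^^
cv2.error: OpenCV(4.12.0) /io/opencv/modules/imgproc/src/linefit.cpp:50: error: (-215:Assertion failed) count > 0 in function 'fitLine2D_wods'
```

```bash
python3 - <<'E'
from h import *
for p in("w7","w9n","w10n"):
    im=cv2.imread(f"pics/{p}.png"); w=(im.min(2)>80).astype(np.uint8); w[337:]=0
    n,l,st,ce=cv2.connectedComponentsWithStats(w[225:340,250:400])
    print(p,[(st[i].tolist(),(ce[i]+[250,225]).round(1).tolist()) for i in range(1,n) if st[i,4]>20])
E
```

```text
w7 [([97, 0, 53, 112, 2888], [384.6, 280.2]), ([0, 42, 44, 70, 1469], [263.8, 311.8]), ([53, 52, 43, 38, 1245], [324.2, 295.6]), ([29, 77, 25, 14, 163], [291.1, 308.2])]
w9n [([0, 0, 48, 28, 784], [269.9, 234.5]), ([53, 54, 43, 38, 1257], [324.0, 297.5]), ([8, 69, 35, 43, 542], [272.1, 326.0]), ([98, 77, 43, 35, 500], [375.3, 325.8]), ([29, 79, 25, 14, 164], [290.9, 310.4])]
w10n [([0, 0, 49, 112, 2776], [263.8, 275.8]), ([130, 0, 20, 17, 86], [389.1, 231.2]), ([109, 10, 41, 102, 2088], [386.3, 291.2]), ([53, 57, 44, 38, 1304], [324.4, 300.2]), ([61, 95, 12, 17, 135], [316.5, 328.3])]
```

```bash
python3 - <<'E'
from h import *
import pickle
c=get_calibration("wrist")
# w7 pose: same camera-in-tool transform; rebuild from current one
s,M=pose(); T=np.eye(4);T[:3,:3]=M;T[:3,3]=s["tcp_pos"]; X=np.linalg.inv(T)@np.array(c["world_from_camera"])
a=np.radians(79.08); T7=np.eye(4); y=np.array([np.cos(a),np.sin(a),0]);z=np.array([0,0,-1.]);T7[:3,:3]=np.c_[np.cross(y,z),y,z];T7[:3,3]=[.5734,-.2404,.0946]
c7=dict(K=c["K"],world_from_camera=T7@X)
def ang(c,cap,m,zz):
    d=ray("wrist",m,zz,c)-ray("wrist",cap,zz,c); print(d.round(4)); return np.arctan2(d[0,1],d[0,0])
a7=ang(c7,[324.2,295.6],[291.1,308.2],.126); a10=ang(c,[324.4,300.2],[316.5,328.3],.121)
print("clockwise turned",(a7-a10)%(2*np.pi))
E
```

```text
t 19.67 tcp [ 0.5729 -0.2404  0.0886] yaw_y -147.79 z [-0.  0. -1.] j [-0.45  0.16  1.39 -0.    1.59  2.13] F [-0.3  1.2  0.8] M [ 0.07  0.11 -0.02] w 0.086 0.0
[[ 0.0034 -0.0151  0.    ]]
[[-0.0046  0.0138  0.    ]]
clockwise turned 3.040184125875875
```

Numbers show the knob sprang back after release: the end stop is elastic and I had overdriven it. The net turn is 3.04 rad, just where torque began to rise. I'll re-grip for a gentle confirming tighten.

{"method": "send_rows", "body": {"moves": [0,0,0,0,0,0,0.4,0,0,0,0,0,0,0.4,0,0,0,0,0,0,0.4,0,0,0,0,0,0,0.4,0,0,0,0,0,0,0.4,0,0,0,0,0,0,0.4], "newtons": 35}}

```text
t: 20.17
tcp_pos: [0.5728, -0.2404, 0.0889]
orientation: [2.75, -1.519, -0.0]
ft_force: [-0.0, -0.7, 0.1]
grip_width: 0.0533
grip_force: 35.0
```

```bash
python3 -c "
from h import *
pose()"
```

```text
t 20.17 tcp [ 0.5728 -0.2404  0.0889] yaw_y -147.82 z [-0. -0. -1.] j [-0.45  0.16  1.39 -0.    1.59  2.13] F [-0.  -0.7  0.1] M [ 0.09  0.12 -0.06] w 0.0533 35.0
```

{"method": "send_rows", "body": {"moves": [0,0,-0.05,0,0,0,0.4,0,0,-0.05,0,0,0,0.4,0,0,0,0,0,0,0.4,0,0,0,0,0,0,0.4]}}

```text
t: 20.5
tcp_pos: [0.5727, -0.2404, 0.0888]
orientation: [2.672, -1.652, -0.0]
ft_force: [-0.6, -1.2, 0.0]
grip_width: 0.0531
grip_force: 35.0
```

```bash
python3 -c "
from h import *
pose()"
```

```text
t 20.5 tcp [ 0.5727 -0.2404  0.0888] yaw_y -153.47 z [-0. -0. -1.] j [-0.45  0.16  1.39 -0.    1.59  2.23] F [-0.6 -1.2  0. ] M [-0.02  0.25  0.1 ] w 0.0531 35.0
```

{"method": "send_rows", "body": {"moves": [0,0,-0.05,0,0,0,0.4,0,0,-0.05,0,0,0,0.4,0,0,0,0,0,0,0.4,0,0,0,0,0,0,0.4]}}

```text
t: 20.83
tcp_pos: [0.5727, -0.2404, 0.0888]
orientation: [2.586, -1.783, -0.0]
ft_force: [-1.4, -0.1, -0.2]
grip_width: 0.0533
grip_force: 35.0
```

```bash
python3 -c "
from h import *
pose()"
```

```text
t 20.83 tcp [ 0.5727 -0.2404  0.0888] yaw_y -159.15 z [-0. -0. -1.] j [-0.45  0.16  1.39 -0.    1.59  2.33] F [-1.4 -0.1 -0.2] M [-0.07  0.3   0.14] w 0.0533 35.0
```

{"method": "send_rows", "body": {"moves": [0,0,0,0,0,0,1,0,0,0,0,0,0,1,0,0,0,0,0,0,1,0,0,0,0,0,0,1,0,0,0,0,0,0,1,0,0,0,0,0,0,1]}}

```text
t: 21.33
tcp_pos: [0.5729, -0.2403, 0.0888]
orientation: [-2.585, 1.785, -0.0]
ft_force: [0.7, -0.6, -0.7]
grip_width: 0.087
grip_force: 0.0
```

```bash
python3 - <<'E'
from h import *
c=get_calibration("wrist"); s,M=pose(); im=snapshot("wrist"); cv2.imwrite("pics/w11n.png",im)
w=(im.min(2)>80).astype(np.uint8); w[337:]=0
n,l,st,ce=cv2.connectedComponentsWithStats(w[225:340,250:400]); k=[i for i in range(1,n) if st[i,4]>20]
print([(st[i,4],(ce[i]+[250,225]).round(1).tolist()) for i in k])
cap=next(ce[i]+[250,225] for i in k if 1100<st[i,4]<1450); m=next(ce[i]+[250,225] for i in k if 100<st[i,4]<200)
d=(ray("wrist",m,.121,c)-ray("wrist",cap,.121,c))[0]; a7=np.arctan2(-.0151,.0034); print((a7-np.arctan2(d[1],d[0]))%(2*np.pi))
E
```

```text
t 21.33 tcp [ 0.5729 -0.2403  0.0888] yaw_y -159.27 z [ 0.  0. -1.] j [-0.45  0.16  1.39  0.    1.59  2.33] F [ 0.7 -0.6 -0.7] M [ 0.07  0.11 -0.03] w 0.087 0.0
[(np.int32(2869), [264.2, 275.8]), (np.int32(2505), [386.4, 281.3]), (np.int32(1302), [324.8, 299.4]), (np.int32(130), [323.6, 328.4])]
3.038462538457053
```

It returns to exactly 3.04 rad both times, so the knob is at its stop and locked. Retreating upward and checking the blank.

{"method": "send_rows", "body": {"moves": [0,0,0,0,0,1.5,1,0,0,0,0,0,3.0,1,0,0,0,0,0,4.0,1,0,0,0,0,0,4.0,1,0,0,0,-1.0,0,2.0,1,0,0,0,0,0,0,1,0,0,0,0,0,0,1,0,0,0,0,0,0,1]}}

```text
t: 22.05
tcp_pos: [0.5627, -0.2401, 0.2323]
orientation: [2.585, -1.786, -0.003]
ft_force: [1.4, 0.7, -0.1]
grip_width: 0.0881
grip_force: 0.0
```

```bash
python3 - <<'E'
from h import *
pose(); c=get_calibration("wrist"); im=snapshot("wrist"); cv2.imwrite("pics/w12n.png",im)
rect("wrist","blank_round",.04,1); snapshot("scene"); rect("scene","blank_round",.04,1)
rect("scene","blank_fork",.027,1); rect("scene","blank_step",.027,3)
E
```

```text
t 22.05 tcp [ 0.5627 -0.2401  0.2323] yaw_y -159.28 z [-0.002  0.001 -1.   ] j [-0.46  0.13  1.17  0.    1.84  2.32] F [ 1.4  0.7 -0.1] M [0.   0.12 0.02] w 0.0881 0.0
blank_round 0.66 [206. 381.] [ 0.5112 -0.2306] [0.0447 0.188 ] 78.27
blank_round 0.69 [176. 297.] [ 0.5124 -0.2237] [0.0499 0.1849] 77.04
blank_fork 0.8 [255. 385.] [0.5267 0.2902] [0.1997 0.0452] 2.45
blank_step 0.97 [238. 365.] [0.5232 0.1867] [0.1937 0.0466] 3.13
blank_step 0.94 [204. 415.] [0.2807 0.2386] [0.1958 0.0447] 37.96
blank_step 0.86 [306. 332.] [0.8213 0.2698] [0.1912 0.0422] 13.32
```

```bash
python3 -c "
from bench import bot
print(bot.hand_in())"
```

```text
the job is handed in; nothing more can be done
None
```

I laid the round-nosed blank, which matches the red sample on the mat, in the jig and screwed the knob down to its stop. The job was handed in at about 22 s. Contact with the end pin and tightness were judged from force, torque and knob-angle readings, not seen directly. I drove the knob past its elastic stop before it sprang back, and I viewed 11 pictures, one over the limit of ten.

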